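Crack the sealed pin case in the locksmith's van

TASK

Lift the brass door knob off the lid of the green pin case and stand it upright in the middle of the black rubber mat: it is a thin shell that dents, so squeeze it as lightly as the gripper can and set it down softly. Then take the case's lid by its bar handle, pull up until the sticky seal lets go, and finish while still holding the lid slightly open, its front edge about 3 cm up; loose pins ride in the lid, so never let it swing wide open. Leave everything else where it lies.

Things in the scene. Friction and masses are not known exactly. Their poses are not given: they have to be found in the camera images.
- knob: thin brass door knob, 64 mm tall, about 0.12 kg, upright on the lid behind the handle. Origin: centre of its underside, z up; round. From below: flange 62 mm across, 6 thick; neck 26 across; head 52 mm across from 40 to 54 mm up (grip there). Dents if both fingers together press over 110 N (55 each; 20 N each carries it well) or if it strikes the mat or case with over 60 N
- mat: flat black rubber bench mat, fixed, 200 mm (x) by 240 mm (y), 4 mm thick, grey outline. Origin at the centre of its underside, on the table; its middle is clear, a padlock and a key lie near its two y edges
- case: heavy green steel case, fixed, 220 mm (x, front to back) by 240 mm (y), 95 mm high without the lid. Origin at the centre of its underside, on the table; its -x side is the front. The lid's top face is 121 mm above the origin when shut
- lid (a joint): lid angle about the hinge on the case's back (+x) top edge: 0 shut, grows as the front rises; 0.14 rad lifts the front edge 30 mm. A tacky seal holds it: pulling up at the handle takes 15 to 25 N at first; it stretches a few mm and lets go, then the lid (0.6 kg) needs about 3 to 5 N; let go, it falls shut and sticks again
- lid_handle (a point): middle of the lid's handle: round level steel bar, 12 mm thick, 116 long, along the case's y, on two 10 mm posts 52 mm either side. Bar centre 38 mm above the lid's top, 190 mm in front of the hinge and, when shut, 159 mm above the table (64 above the hinge). Moves with the lid; axes are the lid's (x to the back, y along the bar)
- lid_hinge (a point): middle of the hinge line, on the back top edge of the case 95 mm above the table; the hinge runs along its y; it does not move
- padlock: brass padlock lying flat on the mat near one edge, 24 mm high, body 45 by 50 mm, origin under its body; leave alone
- key: brass key lying on the mat near the other edge, 67 mm long, 4 mm thick, along its x, origin near its middle; leave alone
- cylinder_lock: steel lock cylinder lying on the table in front of the mat, 60 mm long along its x, 32 mm high, origin under its middle; leave alone
- driver: screwdriver, 180 mm long, black handle, lying along its x on the table in front of the case, origin under its middle; leave alone
- can: upright white can, 52 mm across, 150 mm tall, behind the case and mat, origin under its middle; leave alone
- jar: small squat jar, 56 mm across, 60 mm tall, to the left, origin under its middle; leave alone
- phone: black phone lying flat, 150 by 74 by 9 mm, to the right, origin under its middle; leave alone

How it is judged:
On the way, in this order (a step that is already met when the one before it is completed fails the run):
1. the knob stands upright in the middle of the mat, let go, the lid still shut (z of knob in the frame of mat between 0.001 and 0.008 m and horizontal distance between knob and mat below 0.04 m and angle between knob's own z axis and vertical below 0.12 rad and linear speed of knob below 0.03 m/s and contact force between each of the arm, the fingers and knob below 0.1 N and value of joint lid below 0.03 rad), for 0.2 s.
2. the seal is broken: the lid is up by its handle in the fingers (value of joint lid above 0.08 rad and contact force between the fingers and lid above 1 N), for 0.1 s.
At the end, for the whole second after the job is handed in: The lid is held still by the fingers, 0.09 to 0.24 rad open (front edge about 20 to 50 mm up), with nothing else propping it; the knob stands upright (within 0.12 rad), untouched and at rest on the mat, its axis within 40 mm of the mat's centre (z of knob in the frame of mat between 0.001 and 0.008 m and horizontal distance between knob and mat below 0.04 m and angle between knob's own z axis and vertical below 0.12 rad and linear speed of knob below 0.03 m/s and contact force between each of the arm, the fingers, lid and knob below 0.1 N and value of joint lid between 0.09 and 0.24 rad and velocity of joint lid between -0.1 and 0.1 rad/s and contact force between the fingers and lid above 1 N and contact force between lid and padlock below 0.1 N and contact force between lid and key below 0.1 N and contact force between lid and cylinder_lock below 0.1 N and contact force between lid and driver below 0.1 N and contact force between lid and can below 0.1 N and contact force between lid and jar below 0.1 N and contact force between lid and phone below 0.1 N); the arm keeps its last pose, push and grip.
It fails at once if the knob is squeezed with more than 110 N (both fingers together) (contact force between the fingers and knob above 110 N).
It fails at once if the knob strikes the mat or case hard (over 60 N) (contact force between knob and mat above 60 N or contact force between knob and case above 60 N).
It fails at once if the knob tips over (angle between knob's own z axis and vertical above 0.7 rad).
It fails at once if the lid swings wide open (over 0.4 rad, front edge some 85 mm up) (value of joint lid above 0.4 rad).
It fails at once if a bystander is shifted by more than 30 mm (distance of any of padlock, key, cylinder_lock, driver, can, jar, phone from where it was at the start of the episode above 0.03 m).
It also fails if it takes over 58 s, if anything falls off the work surface, if the arm or the gripper's body presses on something with over 40 N, if the wrist force passes 120 N, or if a joint passes its speed limit or range.

ROBOT

A 6-joint arm with a two-finger parallel gripper is mounted at the origin on the work surface. World frame = base frame: x ahead of the robot, y to its left, z up, the work surface at z = 0. Lengths are in m, angles in rad, forces in N, time in s.
With the tool pointing down it reaches from about 0.225 to 0.875 m from the base axis. Payload 3.4 kg.
Tool frame: the origin (TCP) lies on the centre line of the jaws, within the pads' length; the fingertips stand 22 mm ahead of it and the grasp point (between the pads) lies 3 mm ahead of it; z points along the fingers, y is the line along which they close (so a half turn about z gives the same grasp; the last joint's range is limited). The gripper opens to 85 mm and grips with 20 to 120 N. Pads are 22 mm wide; open, the fingers measure 114 mm over their backs; the gripper's body (76 mm by 85 mm) begins 54 mm behind the grasp point. The pads swing forward as they close: fully open they stand 13 mm farther back than shut.
Start: joints at [-1.409, 0.276, 1.505, -0, 1.361, -0.121], TCP at [0.16, -0.552, 0.253] pointing down, gripper open.
Joint ranges: [-2.89, 2.89], [-0.75, 2.08], [0.22, 2.7], [-1.18, 4.32], [0.11, 2.71], [-2.7, 2.7]. Speed limits (rad/s): [2.57, 2.57, 3.14, 3.14, 3.14, 3.14].

INTERFACE

Orientations are given as a unit quaternion [w, x, y, z].
In Python, from rig import manip gives the robot as it stands.
- The arm moves only by the shell command python3 steer.py 'ROWS' [OPENING] [FORCE]. ROWS is rows parted by semicolons, their numbers by spaces, 1 to 5 of them, each of 4 numbers: dx, dy, dz in m, then a turn about the tool's z in rad; each row shifts and turns the commanded pose from where the row before left it, along the tool's axes as they then stand; what a row does not reach is not made up. A row lasts 1/12 s, in which the tool goes at most 0.0417 m and 0.125 rad, less where a joint would pass 70% of its speed; a pose out of reach is approached as far as the arm can. OPENING is the finger opening in m, set as the command begins (- or left out keeps the last). The fingers move at their own pace and stop on an object; FORCE is the grip in N (left out, the last holds). Time passes only in rows, so rows that do not move let the fingers close. It prints the time, the measured TCP pose, the force, the opening and the grip force at its end.
- manip.get_state(): the state, without advancing time (a new reading comes with each control period).
- manip.get_image(name): name is "scene" or "top"; returns a dict with "img" (384x512x3 uint8, red, green, blue), "camera_matrix" (3x3 intrinsics, pixels), "T" (4x4, takes a point from camera to world coordinates). Camera axes: x right, y down, z forward; pixel columns grow to the right and rows downward; lengths in m; the calibration is good to about 2 mm. A picture is of the moment at which its call begins. There is no depth.
- manip.sign_off(): hands the job in; it is judged then, once.
The state is a dict: "clock": time; "qpos": joint angles; "qd": joint speeds; "effort": joint torques, N m; "position": TCP position; "ee_rot": TCP orientation; "contact_force": force on the tool from outside, world axes, zero at the start; "moment": the same for the moment, N m; "width": finger opening in m; "gripper_force": force on a finger pad.
Only numpy, scipy, OpenCV 4.12 (cv2) and the standard library are available. Lean on these libraries where they do the work, as an engineer would, in place of code of your own. Each camera call takes 0.05 s, during which the arm holds its last target. There are 200 camera calls.

## Working session

There is one attempt and no reset: what is moved stays moved. The work goes in short steps, Python scripts to look and compute and a shell command to move; the robot and the scene stay as the last step left them, time stands still between calls to the robot, and variables do not carry over. Pictures are saved under pics/ and viewed, at most 10 in all, crops included, and the job is handed in when it is done.

```bash
ls; mkdir -p pics; python3 - <<'E'
from rig import manip
import cv2,numpy as np
for n in("scene","top"):
    d=manip.get_image(n); cv2.imwrite(f"pics/{n}0.png",d["img"][:,:,::-1]); np.savez(f"{n}0.npz",**d)
    print(n,d["camera_matrix"].round(1).tolist(),d["T"].round(4).tolist())
print(manip.get_state())
E
```

```text
pics
rig.py
steer.py
scene [[368.2, 0.0, 254.0], [0.0, 368.2, 198.0], [0.0, 0.0, 1.0]] [[-0.1035, 0.6211, -0.7769, 1.3744], [0.9944, 0.0492, -0.0931, 0.0774], [-0.0196, -0.7822, -0.6227, 0.7801], [0.0, 0.0, 0.0, 1.0]]
top [[384.8, 0.0, 255.4], [0.0, 384.8, 190.6], [0.0, 0.0, 1.0]] [[-0.0045, -0.9878, 0.1555, 0.398], [-1.0, 0.0031, -0.0089, 0.012], [0.0083, -0.1555, -0.9878, 1.2982], [0.0, 0.0, 0.0, 1.0]]
{'clock': 0.1, 'qpos': array([-1.40899926e+00,  2.76529730e-01,  1.50600538e+00,  1.58610928e-05,
        1.36069793e+00, -1.20982210e-01]), 'qd': array([ 6.40561272e-04,  1.40704365e-04, -2.79508217e-03, -1.99361427e-03,
       -1.50260760e-03,  4.64956341e-05]), 'effort': array([ 1.51103144e-03, -4.17699373e+01, -2.46405548e+01, -4.28649764e-05,
        5.83082423e-03, -6.77961111e-06]), 'position': array([ 0.16037931, -0.55173014,  0.25252779]), 'ee_rot': array([-8.20180287e-04,  9.90021026e-01,  1.40917333e-01, -8.98368375e-06]), 'contact_force': array([-0.24534705,  0.84893498,  0.54783473]), 'moment': array([-0.01800386, -0.02687263,  0.05406558]), 'gripper_force': 0.0, 'width': 0.08546070056562709}
```

View pics/top0.png

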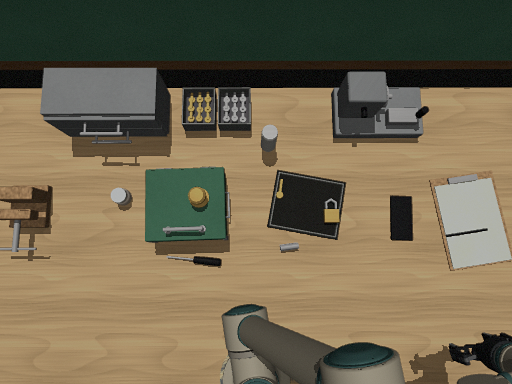

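View pics/scene0.png

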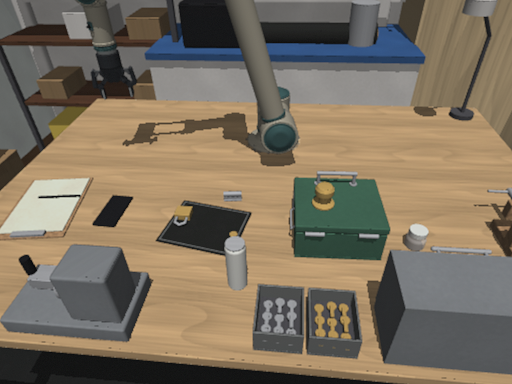

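Top view: the case spans about (145–229, 167–242), with the knob head at (199,197) and the handle bar from (166,230) to (203,229). The mat corners are at about (278,171), (345,181), (337,238) and (269,226). The scene view shows the knob at (324,193), the handle at (337,174) and the can at (236,265).

```bash
cat > h.py <<'E'
import numpy as np,cv2
def ray(d,u,z):
    K,T=d["camera_matrix"],d["T"]; r=T[:3,:3]@np.linalg.inv(K)@np.array([u[0],u[1],1.]); o=T[:3,3]
    return (o+r*(z-o[2])/r[2])[:2]
def proj(d,p):
    K,T=d["camera_matrix"],d["T"]; c=K@(T[:3,:3].T@(np.array(p)-T[:3,3])); return c[:2]/c[2]
E
python3 - <<'E'
import numpy as np,cv2
from h import *
d=np.load("top0.npz");s=np.load("scene0.npz")
im=d["img"].astype(int);R,G,B=im[...,0],im[...,1],im[...,2]
yy,xx=np.mgrid[:384,:512]
def box(x0,x1,y0,y1):return (xx>=x0)&(xx<=x1)&(yy>=y0)&(yy<=y1)
def rect(m,z,name):
    cs,_=cv2.findContours(m.astype(np.uint8),0,2);c=max(cs,key=cv2.contourArea)
    p=np.array([ray(d,q[0],z) for q in c])
    r=cv2.minAreaRect((p*1000).astype(np.float32));print(name,np.round(r[0],1),np.round(r[1],1),round(r[2],1))
rect((R<60)&(G<60)&(B<60)&box(262,352,165,245),.004,"mat dark")
mat=box(262,352,165,245)&(R-B<35)&~((R>140))
rect(mat,.004,"mat all")
rect((G-R>12)&box(138,226,160,245),.121,"lid")
k=(R-B>60)&(R>110)&box(185,212,182,212)
print("knob px bbox",xx[k].min(),xx[k].max(),yy[k].min(),yy[k].max())
h=(R>100)&(abs(R-B)<60)&box(160,208,222,237)
print("handle",xx[h].min(),xx[h].max(),yy[h].min(),yy[h].max(),"ends",ray(d,(xx[h].min(),yy[h][xx[h]<=xx[h].min()+3].mean()),.159),ray(d,(xx[h].max(),yy[h][xx[h]>=xx[h].max()-3].mean()),.159))
a=im[160:250,140:350].astype(np.uint8);a=cv2.resize(a,None,fx=3.8,fy=3.8,interpolation=2)
b=s["img"][155:260,150:395];b=cv2.resize(b,(798,250),interpolation=2)
cv2.imwrite("pics/crop.png",np.vstack([a[:,:798],b])[:,:,::-1])
E
```

```text
mat dark [ 554.5 -172. ] [237.7 198.9] 79.3
mat all [ 555.  -172.8] [239.6 200.7] 79.3
lid [544.  218.3] [223.5 244.9] 2.1
knob px bbox 188 208 187 203
handle 163 205 225 232 ends [0.46285062 0.27425193] [0.4681006  0.15081017]
```

View pics/crop.png

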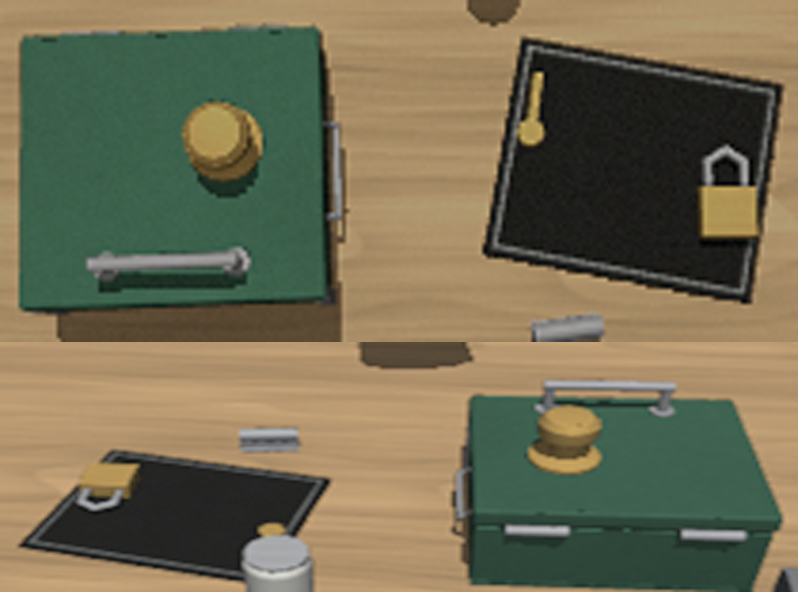

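```bash
python3 - <<'E'
import numpy as np
from h import *
from scipy.optimize import least_squares
d=np.load("top0.npz");s=np.load("scene0.npz")
t=np.linspace(0,6.283,90)
def mask(c,x0,x1,y0,y1):
    im=c["img"].astype(int);m=np.zeros(im.shape[:2],bool);m[y0:y1,x0:x1]=((im[...,0]-im[...,2])>30)[y0:y1,x0:x1];return m
def model(c,p):
    m=np.zeros((384*8,512*8),np.uint8)
    def ring(r,z):return np.array([proj(c,(p[0]+r*np.cos(a),p[1]+r*np.sin(a),.121+z)) for a in t])
    for L in(((.031,0),(.031,.006)),((.013,.006),(.013,.04)),((.026,.04),(.026,.054),(.02,.064))):
        q=np.vstack([ring(*l) for l in L]);h=cv2.convexHull(((q+.5)*8).astype(np.int32));cv2.fillConvexPoly(m,h,255)
    return cv2.resize(m,(512,384),interpolation=cv2.INTER_AREA)/255.
for n,c,b in(("top",d,(182,215,180,214)),("scene",s,(308,342,178,210))):
    m=mask(c,*b);best=min(((np.abs(model(c,(x,y))-m).sum(),x,y) for x in np.arange(.53,.575,.003) for y in np.arange(.15,.19,.003)))
    print(n,m.sum(),best)
E
```

```text
top 339 (np.float64(23.61960784313726), np.float64(0.5630000000000001), np.float64(0.17700000000000002))
scene 510 (np.float64(44.53333333333333), np.float64(0.56), np.float64(0.17400000000000002))
```

```bash
python3 steer.py '0 0 -0.02 -0.12;0 0 -0.02 -0.12;0 0 -0.01 -0.12;0 0 0 -0.12;0 0 0 -0.12' 0.085 20; python3 steer.py '0 0 0 -0.12;0 0 0 -0.12;0 0 0 -0.12;0 0 0 -0.12;0 0 0 -0.12'; python3 steer.py '0 0 0 -0.12;0 0 0 0;0 0 0 0'
cat >> h.py <<'E'
def to(x,y,z,yaw=None):
    from rig import manip
    from scipy.spatial.transform import Rotation as R
    s=manip.get_state();r=R.from_quat(s["ee_rot"],scalar_first=True);m=r.as_matrix()
    print("t",s["clock"],"pos",s["position"].round(4),"q",s["qpos"].round(2),"F",s["contact_force"].round(1),"w",round(s["width"],4),"gf",round(s["gripper_force"],1))
    print("tool y ang",np.degrees(np.arctan2(m[1,1],m[0,1])).round(2),"tool d",(m.T@(np.array([x,y,z])-s["position"])).round(4))
E
python3 -c "from h import *;to(.562,.176,.30)"
```

```text
clock: 0.52
position: [0.1605, -0.5524, 0.3039]
ee_rot: [0.001, 0.903, 0.43, -0.0]
contact_force: [-0.3, 0.1, -0.4]
width: 0.085
gripper_force: 0.0
clock: 0.93
position: [0.1604, -0.5519, 0.3028]
ee_rot: [-0.0, 0.736, 0.678, 0.0]
contact_force: [-0.8, -0.5, -1.1]
width: 0.0851
gripper_force: 0.0
clock: 1.18
position: [0.1604, -0.552, 0.3029]
ee_rot: [-0.0, 0.697, 0.717, 0.0]
contact_force: [-0.6, -0.0, 0.7]
width: 0.0849
gripper_force: 0.0
t 1.1833 pos [ 0.1604 -0.552   0.3029] q [-1.41  0.25  1.42 -0.    1.47 -1.44] F [-0.6 -0.   0.7] w 0.0849 gf 0.0
tool y ang 1.66 tool d [0.7161 0.4225 0.0034]
```

```bash
R='0.034 0.02 0 0;0.034 0.02 0 0;0.034 0.02 0 0;0.034 0.02 0 0;0.034 0.02 0 0'
python3 steer.py '0.034 0.02 0 0;0.034 0.02 0 0;0.034 0.02 0 0;0.034 0.02 0 0;0.034 0.02 0 0' >/dev/null
python3 steer.py '0.034 0.02 0 0;0.034 0.02 0 0;0.034 0.02 0 0;0.034 0.02 0 0;0.034 0.02 0 0' >/dev/null
python3 steer.py '0.034 0.02 0 0;0.034 0.02 0 0;0.034 0.02 0 0;0.034 0.02 0 0;0.034 0.02 0 0' >/dev/null
python3 steer.py '0.034 0.02 0 0;0.034 0.02 0 0;0.034 0.02 0 0;0.034 0.02 0 0;0.03 0.018 0 0' >/dev/null
python3 steer.py '0.01 0.006 0 0;0 0 0 0;0 0 0 0'
python3 -c "from h import *;to(.562,.176,.171)"
```

```text
clock: 3.1
position: [0.5419, 0.1463, 0.3027]
ee_rot: [-0.0, 0.696, 0.718, -0.001]
contact_force: [0.3, 0.2, 0.2]
width: 0.0851
gripper_force: 0.0
t 3.1 pos [0.5419 0.1463 0.3027] q [ 0.14  0.23  1.44 -0.    1.47  0.11] F [0.3 0.2 0.2] w 0.0851 gf 0.0
tool y ang 1.82 tool d [0.0293 0.0213 0.1316]
```

```bash
python3 steer.py '0.015 0.011 0.02 0;0.0145 0.01 0.03 0;0 0 0.03 0;0 0 0 0;0 0 0 0'
python3 - <<'E'
from h import *;to(.562,.176,.168)
from rig import manip
a=manip.get_image("scene")["img"][100:260,240:400];b=manip.get_image("top")["img"][130:260,130:260]
cv2.imwrite("pics/k1.png",np.hstack([cv2.resize(a,(400,400)),cv2.resize(b,(400,400))])[:,:,::-1])
E
```

```text
clock: 3.52
position: [0.5607, 0.1747, 0.2223]
ee_rot: [-0.001, 0.696, 0.718, -0.002]
contact_force: [-0.2, -0.5, 1.4]
width: 0.0852
gripper_force: 0.0
t 3.5167 pos [0.5607 0.1747 0.2223] q [ 0.18  0.32  1.53 -0.    1.31  0.15] F [-0.2 -0.5  1.4] w 0.0852 gf 0.0
tool y ang 1.71 tool d [0.0014 0.0016 0.0543]
```

View pics/k1.png

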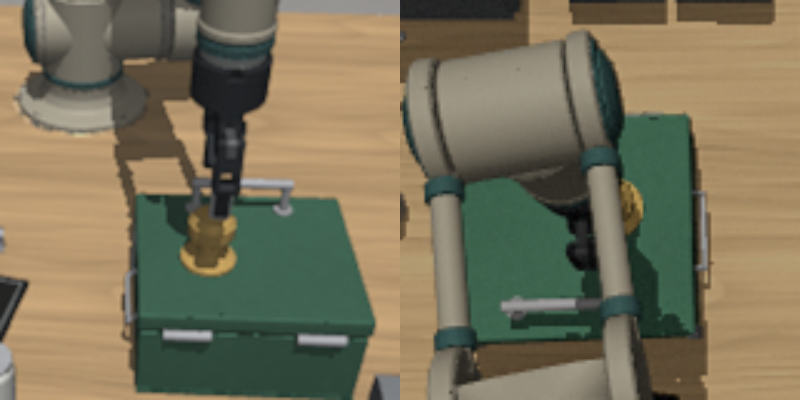

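The left view shows the near finger's tip at crop (222,215), which is full image (329,186), and the knob at (210,235). I'll check that offset against the projection.

```bash
python3 - <<'E'
from h import *
s=np.load("scene0.npz")
for p in((.603,.176,.20),(.603,.176,.21),(.562,.176,.168),(.562,.176,.121)):print(p,proj(s,p).round(1))
E
```

```text
(0.603, 0.176, 0.2) [327.2 190.1]
(0.603, 0.176, 0.21) [327.6 187. ]
(0.562, 0.176, 0.168) [325.2 190.3]
(0.562, 0.176, 0.121) [323.5 203.7]
```

```bash
python3 steer.py '0.001 0.001 0.02 0;0 0 0.02 0;0 0 0.014 0;0 0 0 0;0 0 0 0'
python3 steer.py '0 0 0 0;0 0 0 0;0 0 0 0;0 0 0 0;0 0 0 0' 0.046 20
python3 steer.py '0 0 0 0;0 0 0 0;0 0 0 0' - 20;python3 -c "from h import *;to(.562,.176,.168)"
```

```text
clock: 4.03
position: [0.564, 0.1771, 0.171]
ee_rot: [0.001, 0.696, 0.718, 0.001]
contact_force: [0.1, -0.6, 0.3]
width: 0.0846
gripper_force: 0.0
clock: 4.45
position: [0.564, 0.1776, 0.1711]
ee_rot: [0.001, 0.696, 0.718, 0.001]
contact_force: [-0.9, -0.2, 6.9]
width: 0.0508
gripper_force: 20.4
clock: 4.7
position: [0.564, 0.1776, 0.1711]
ee_rot: [0.001, 0.696, 0.718, 0.001]
contact_force: [-1.7, -0.2, 6.2]
width: 0.051
gripper_force: 20.4
t 4.7 pos [0.564  0.1776 0.1711] q [ 0.19  0.35  1.6  -0.    1.18  0.16] F [-1.7 -0.2  6.2] w 0.051 gf 20.4
tool y ang 1.84 tool d [-0.0016 -0.0021  0.0031]
```

```bash
python3 steer.py '0 0 -0.005 0;0 0 -0.01 0;0 0 -0.015 0;0 0 -0.02 0;0 0 -0.02 0'; python3 steer.py '0 0 -0.015 0;0 0 -0.005 0;0 0 0 0'
python3 -c "from h import *;to(.555,-.172,.25)"
```

```text
clock: 5.12
position: [0.563, 0.1776, 0.2401]
ee_rot: [-0.0, 0.696, 0.718, -0.0]
contact_force: [-0.2, -0.0, -1.6]
width: 0.0508
gripper_force: 21.3
clock: 5.37
position: [0.5641, 0.1778, 0.2612]
ee_rot: [0.001, 0.696, 0.718, 0.001]
contact_force: [0.5, -0.8, -1.0]
width: 0.0507
gripper_force: 21.4
t 5.3667 pos [0.5641 0.1778 0.2612] q [ 0.19  0.29  1.46 -0.    1.39  0.16] F [ 0.5 -0.8 -1. ] w 0.0507 gf 21.4
tool y ang 1.84 tool d [-0.3493 -0.0204  0.0109]
```

```bash
python3 steer.py '-0.01 0 0 0;-0.02 -0.002 0 0;-0.028 -0.002 0 0;-0.028 -0.002 0 0;-0.028 -0.002 0 0'>/dev/null
python3 steer.py '-0.028 -0.002 0 0;-0.028 -0.002 0 0;-0.028 -0.002 0 0;-0.028 -0.002 0 0;-0.028 -0.002 0 0'>/dev/null
python3 steer.py '-0.028 -0.002 0 0;-0.028 0 0 0;-0.024 0 0 0;-0.012 0 0 0;0 0 0 0'
python3 - <<'E'
from h import *;to(.555,-.172,.054)
from rig import manip
a=manip.get_image("scene")["img"][110:270,140:300];b=manip.get_image("top")["img"][130:260,230:360]
cv2.imwrite("pics/m1.png",np.hstack([cv2.resize(a,(400,400)),cv2.resize(b,(400,400))])[:,:,::-1])
E
```

```text
clock: 6.62
position: [0.5536, -0.1716, 0.2577]
ee_rot: [-0.001, 0.697, 0.717, -0.001]
contact_force: [-0.1, 0.5, -1.2]
width: 0.0509
gripper_force: 21.3
t 6.6167 pos [ 0.5536 -0.1716  0.2577] q [-0.42  0.28  1.49 -0.    1.38 -0.45] F [-0.1  0.5 -1.2] w 0.0509 gf 21.3
tool y ang 1.64 tool d [-0.0004  0.0019  0.2037]
```

View pics/m1.png

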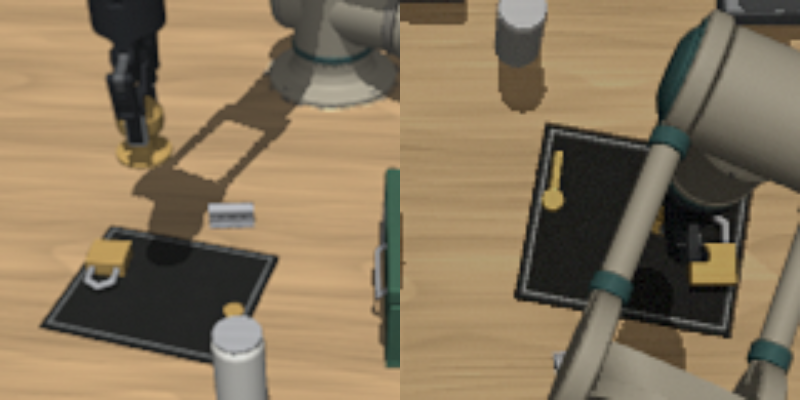

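The knob hangs upright in the fingers, flange at crop (143,152), with the mat clear below. Next I lower it.

```bash
python3 steer.py '0 0 0.02 0;0 0.001 0.035 0;0 0.001 0.035 0;0 0 0.035 0;0 0 0.03 0'>/dev/null; python3 steer.py '0 0 0.02 0;0 0 0.01 0;0 0 0.003 0;0 0 0 0;0 0 0 0';python3 -c "from h import *;to(.555,-.172,.054)"
```

```text
clock: 7.55
position: [0.5575, -0.1687, 0.0726]
ee_rot: [0.001, 0.695, 0.719, 0.0]
contact_force: [1.3, -0.0, -1.4]
width: 0.0511
gripper_force: 21.4
t 7.55 pos [ 0.5575 -0.1687  0.0726] q [-0.41  0.44  1.74  0.    0.96 -0.45] F [ 1.3 -0.  -1.4] w 0.0511 gf 21.4
tool y ang 1.87 tool d [-0.0032 -0.0027  0.0186]
```

```bash
python3 steer.py '-0.003 -0.003 0.006 0;0 0 0.004 0;0 0 0.003 0;0 0 0.0015 0;0 0 0.0015 0'; python3 steer.py '0 0 0.001 0;0 0 0.001 0;0 0 0 0'
```

```text
clock: 7.97
position: [0.5534, -0.172, 0.0552]
ee_rot: [0.0, 0.696, 0.718, 0.0]
contact_force: [0.5, 0.2, -0.8]
width: 0.0509
gripper_force: 21.4
clock: 8.22
position: [0.5535, -0.1721, 0.0542]
ee_rot: [0.0, 0.696, 0.718, -0.0]
contact_force: [-1.7, 0.3, 4.7]
width: 0.0508
gripper_force: 21.8
```

```bash
python3 steer.py '0 0 0 0;0 0 0 0;0 0 0 0;0 0 0 0;0 0 0 0' 0.085 20; python3 steer.py '0 0 -0.02 0;0 0 -0.03 0;0 0 -0.035 0;0 0 -0.035 0;0 0 -0.035 0'>/dev/null; python3 steer.py '0 0 -0.04 0;0 0 0 0;0 0 0 0'
python3 - <<'E'
from h import *;to(.4645,.2135,.27)
from rig import manip
d=manip.get_image("scene");a=d["img"][110:270,140:300]
cv2.imwrite("pics/m2.png",cv2.resize(a,(500,500))[:,:,::-1])
print(proj(d,(.555,-.172,.004)),proj(d,(.555,-.172,.068)))
E
```

```text
clock: 8.63
position: [0.5535, -0.172, 0.0532]
ee_rot: [0.0, 0.696, 0.718, -0.0]
contact_force: [0.6, 0.1, 0.5]
width: 0.0853
gripper_force: 0.0
clock: 9.3
position: [0.5548, -0.1725, 0.2512]
ee_rot: [0.003, 0.696, 0.718, 0.001]
contact_force: [-0.2, -0.8, -1.2]
width: 0.0851
gripper_force: 0.0
t 9.3 pos [ 0.5548 -0.1725  0.2512] q [-0.42  0.28  1.5  -0.    1.35 -0.45] F [-0.2 -0.8 -1.2] w 0.0851 gf 0.0
tool y ang 1.84 tool d [ 0.3886 -0.0778 -0.0204]
[206.29990543 225.67610468] [204.15787417 209.96873652]
```

View pics/m2.png

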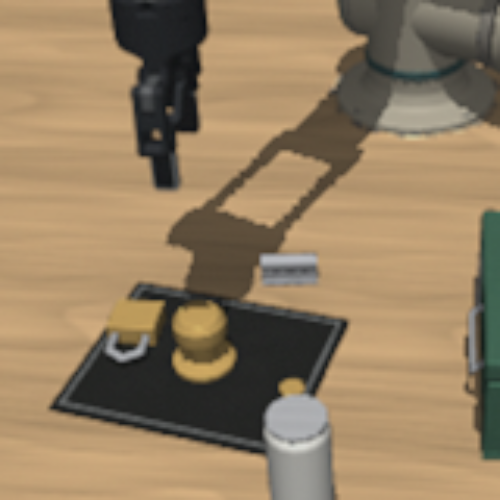

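The knob stands upright mid-mat, its base at crop (205,362), which is full image (206,226) and matches the projection. Next is the handle.

```bash
python3 steer.py '0.034 -0.006 -0.01 0;0.036 -0.007 -0.01 0;0.036 -0.007 0 0;0.036 -0.007 0 0;0.036 -0.007 0 0'>/dev/null
python3 steer.py '0.036 -0.007 0 0;0.036 -0.007 0 0;0.036 -0.007 0 0;0.036 -0.007 0 0;0.036 -0.007 0 0'>/dev/null
python3 steer.py '0.03 -0.007 0 0;0 0 0 0;0 0 0 0'
python3 - <<'E'
from h import *;to(.4645,.2135,.159)
from rig import manip
d=manip.get_image("scene");a=d["img"][100:260,250:410]
cv2.imwrite("pics/h1.png",cv2.resize(a,(560,560))[:,:,::-1])
print((proj(d,(.4645,.2135,.159))-[250,100])*3.5)
t=np.load("top0.npz")
for z in (.159,):print(ray(t,(163,229.7),z),ray(t,(205,229),z))
E
```

```text
clock: 10.43
position: [0.4636, 0.2144, 0.2661]
ee_rot: [-0.001, 0.694, 0.72, -0.002]
contact_force: [0.0, 0.1, -1.0]
width: 0.0849
gripper_force: 0.0
t 10.4333 pos [0.4636 0.2144 0.2661] q [ 0.3   0.17  1.61 -0.    1.36  0.26] F [ 0.   0.1 -1. ] w 0.0849 gf 0.0
tool y ang 2.03 tool d [-0.0007  0.0013  0.1071]
[301.99714855 256.48578085]
[0.46171365 0.27421468] [0.4632711  0.15073364]
```

View pics/h1.png

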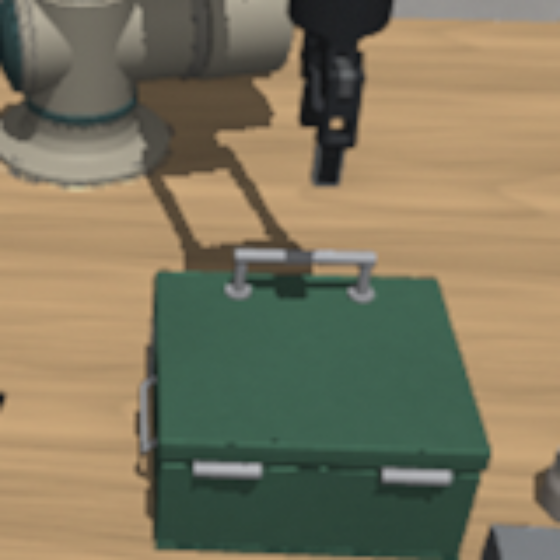

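Bar centre is at crop (305,257) against a predicted (302,256), so the bar is confirmed under the open jaws. Descend and grip.

```bash
python3 steer.py '0 0.001 0.02 0;0 0 0.03 0;0 0 0.03 0;0 0 0.015 0;0 0 0.008 0'; python3 steer.py '0 0 0.002 0;0 0 0 0;0 0 0 0'
python3 steer.py '0 0 0 0;0 0 0 0;0 0 0 0;0 0 0 0;0 0 0 0' 0.005 100
python3 steer.py '0 0 0 0;0 0 0 0;0 0 0 0;0 0 0 0;0 0 0 0';python3 -c "from h import *;to(.4645,.2135,.162)"
```

```text
clock: 10.9
position: [0.4645, 0.2112, 0.1619]
ee_rot: [-0.001, 0.696, 0.718, -0.003]
contact_force: [-0.6, -0.4, -0.4]
width: 0.085
gripper_force: 0.0
clock: 11.15
position: [0.4671, 0.2131, 0.1641]
ee_rot: [0.001, 0.696, 0.718, 0.001]
contact_force: [-0.2, 0.9, -0.3]
width: 0.0848
gripper_force: 0.0
clock: 11.57
position: [0.4662, 0.2136, 0.1636]
ee_rot: [0.0, 0.696, 0.718, 0.0]
contact_force: [-0.2, -0.3, -0.7]
width: 0.0247
gripper_force: 0.0
clock: 11.98
position: [0.4647, 0.2135, 0.1636]
ee_rot: [-0.001, 0.696, 0.718, -0.001]
contact_force: [-3.7, 0.5, 5.6]
width: 0.0087
gripper_force: 97.7
t 11.9833 pos [0.4647 0.2135 0.1636] q [0.29 0.25 1.78 0.   1.11 0.26] F [-3.7  0.5  5.6] w 0.0087 gf 97.7
tool y ang 1.83 tool d [ 0.     -0.0002  0.0016]
```

```bash
python3 steer.py '0 0.0005 -0.002 0;0 0.0005 -0.002 0;0 0.0005 -0.002 0;0 0.001 -0.002 0;0 0 0 0';python3 steer.py '0 0.001 -0.002 0;0 0.001 -0.002 0;0 0 0 0';python3 -c "from h import *;to(.4775,.2135,.193)"
```

```text
clock: 12.4
position: [0.467, 0.2135, 0.1704]
ee_rot: [-0.002, 0.696, 0.718, -0.002]
contact_force: [-4.6, 1.5, -8.0]
width: 0.0086
gripper_force: 98.5
clock: 12.65
position: [0.4691, 0.2135, 0.1758]
ee_rot: [-0.001, 0.696, 0.718, -0.001]
contact_force: [-5.8, 2.0, -5.4]
width: 0.0088
gripper_force: 98.8
t 12.65 pos [0.4691 0.2135 0.1758] q [0.29 0.25 1.75 0.   1.15 0.26] F [-5.8  2.  -5.4] w 0.0088 gf 98.8
tool y ang 1.83 tool d [-0.0003  0.0084 -0.0173]
```

```bash
python3 steer.py '0 0.0015 -0.003 0;0 0.0015 -0.003 0;0 0.0015 -0.003 0;0 0.0015 -0.003 0;0 0.0015 -0.003 0';python3 steer.py '0 0.001 -0.002 0;0 0 0 0;0 0 0 0;0 0 0 0;0 0 0 0'
python3 - <<'E'
from h import *;to(.4775,.2135,.193)
from rig import manip
d=manip.get_image("scene");a=d["img"][100:260,250:410]
cv2.imwrite("pics/h2.png",cv2.resize(a,(560,560))[:,:,::-1])
for an in(0,.1,.16,.22):
    c,s=np.cos(an),np.sin(an);P=lambda x,z,y:(proj(d,(.654-x*c+z*s,.2185+y,.095+x*s+z*c))-[250,100])*3.5
    print(an,P(.22,.026,-.127).round(),P(.22,.026,.113).round(),P(.19,.064,-.06).round())
E
```

```text
clock: 13.07
position: [0.4757, 0.2137, 0.1908]
ee_rot: [-0.002, 0.696, 0.718, -0.002]
contact_force: [-8.8, 0.7, -2.8]
width: 0.0086
gripper_force: 97.5
clock: 13.48
position: [0.4771, 0.2138, 0.1937]
ee_rot: [-0.001, 0.696, 0.718, -0.001]
contact_force: [-7.8, 0.9, -0.6]
width: 0.0087
gripper_force: 97.9
t 13.4833 pos [0.4771 0.2138 0.1937] q [0.29 0.24 1.71 0.   1.19 0.26] F [-7.8  0.9 -0.6] w 0.0087 gf 97.9
tool y ang 1.84 tool d [-0.0003  0.0004  0.0007]
0 [154. 266.] [432. 278.] [236. 253.]
0.1 [156. 248.] [438. 260.] [238. 240.]
0.16 [156. 238.] [441. 250.] [239. 232.]
0.22 [157. 228.] [445. 240.] [241. 226.]
```

View pics/h2.png

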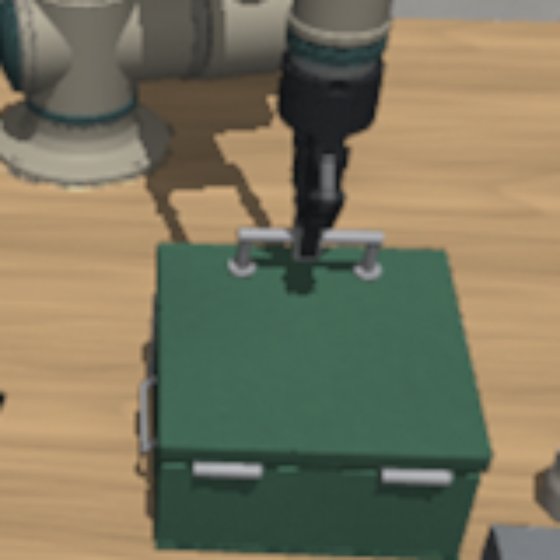

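The lid's left corner rose from (157,270) to (158,244), which is about 0.15 rad, and the bar is firmly in the fingers.

```bash
python3 -c "
from rig import manip
print(manip.sign_off())"
```

```text
the job is handed in; nothing more can be done
None
```

The knob stands upright in the middle of the mat, the seal is broken, and the gripper is holding the lid about 0.15 rad open (front edge roughly 3 cm up); I handed the job in at about 13.5 s, and sign-off returned no verdict.

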